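# Unlatch the bush carrier and hold it level above its dock

## Robot

A 6-joint arm with a two-finger parallel gripper is mounted at the origin on a cart in front of the work surface, level with it; the furniture and walls round the work are solid. World frame = base frame: x ahead of the robot, y to its left, z up, the work surface at z = 0. Lengths are in mm, angles in degrees, forces in N, time in s.
With the tool pointing down it reaches from about 375 to 975 mm from the base axis. Payload 3.8 kg.
Tool frame: the origin (TCP) lies midway between the tips of the shut fingers; the grasp point (between the pads) lies 19 mm behind it; z points along the fingers, y is the line along which they close (so a half turn about z gives the same grasp; the last joint's range is limited). The gripper opens to 85 mm and grips with 20 to 120 N. Pads are 22 mm wide; open, the fingers measure 114 mm over their backs; the gripper's body (76 mm by 85 mm) begins 54 mm behind the grasp point. The pads swing forward as they close: fully open they stand 13 mm farther back than shut.
Start: joints at [-75.109, 15.12, 91.902, -0, 72.978, -2.114], TCP at [197.406, -645.483, 231.28] pointing down, gripper open.
Joint ranges: [-150.88, 150.88], [-54.13, 125.18], [17.81, 147.31], [-75.09, 255.09], [0, 152.58], [-146.25, 146.25]. Speed limits (degrees/s): [147.25, 147.25, 180, 180, 180, 180].

## Interface

Orientations are given as [roll, pitch, yaw] about the fixed x, y, z axes, in that order (R = Rz(yaw) Ry(pitch) Rx(roll)).
In Python, from rig import readout, imaging, ticket gives the robot as it stands. The module is installed in compiled form; this text tells all that it offers.
- The arm moves only by the tool play_rows, never from a script. Its arguments are lists of equal length, an entry for each row: "slide": the shift along the tool's x, y, z in mm, a list of three; "turn": the turn, a rotation vector about the tool's x, y, z in rad, a list of three. In form: {"slide": [[tx, ty, tz], ...], "turn": [[rx, ry, rz], ...]}. A call has 1 to 10 rows; each row is the pose to reach, as a shift and turn from the pose commanded when the call began, along the tool's axes at that moment; what a row does not reach only later rows make up. A row lasts 1/8 s, in which the tool goes at most 62.5 mm and 10.7 degrees, less where a joint would pass 70% of its speed; a pose out of reach is approached as far as the arm can. A call with a gripper value outside its range is refused whole. "gripper" is the opening, from 0 (shut) to 1 (fully open), set as the call begins (left out, the last holds). The fingers move at their own pace and stop on an object; "squeeze" is the grip in N (left out, the last holds). Time passes only in rows, so rows that repeat a pose let the fingers close. It gives the time, the measured TCP pose, the force, the opening and the grip force at its end, in the units of the state.
- readout.state(): the state, without advancing time (a new reading comes with each control period).
- imaging.camera(name): name is "side" or "top"; returns (picture, depth): 480x640x3 uint8, red, green, blue; 480x640 float32, mm along the optical axis (not along the pixel's ray), 0 where there is no reading.
- imaging.camera_params(name): a dict with "fx", "fy", "cx", "cy" (pixels), "rvec" (rotation vector, rad) and "tvec" (3), from world to camera coordinates, as OpenCV has them. Camera axes: x right, y down, z forward; pixel columns grow to the right and rows downward; lengths in mm; the calibration is good to about 2 mm. A picture is of the moment at which its call begins. camera_params takes no time and is no camera call.
- ticket.finish_job(): hands the job in; it is judged then, once.
The state is a dict: "time": time; "joints": joint angles; "joint_vel": joint speeds; "joint_torque": joint torques, N m; "ee_pos": TCP position; "tool_rot": TCP orientation; "ft_force": force on the tool from outside, world axes, zero at the start; "ft_torque": the same for the moment, N m; "gripper_width": finger opening in mm; "grip_force": force on a finger pad.
Only numpy, scipy, OpenCV 4.12 (cv2) and the standard library are available. Lean on these libraries where they do the work, as an engineer would, in place of code of your own. Each camera call takes 0.05 s, during which the arm holds its last target. There are 200 camera calls.

## Task

The carrier plate with two turned bushes is locked in its dock by a sprung latch. Press the latch's tail pad all the way down until its detent holds it there by itself, while the carrier stays seated. Then take the carrier by its bow handle, lift it straight up about 10 cm above its seat, keeping it level with both bushes in their pockets, and finish while holding it there, still and level, without putting it down or knocking the other things on the bench.

Things in the scene. Friction and masses are not known exactly. Their poses are not given: they have to be found in the camera images.
- dock: Fixed dock: dark steel base 100 (x) x 140 (y) x 8 mm with two grey risers; the carrier's underside sits on them 50 mm above the bench, between steel lips up to 5 mm higher, 1 to 2.5 mm off the plate at the y ends and the +x side. The latch's tail sticks out along -x, to 123 mm from the origin. Origin: centre of the base's underside, on the bench; z up.
- latch (a joint): Tilt of the latch, rad: 0 = hook over the carrier's -x edge (locked), 0.35 = tail fully down at its stop, hook swung 11 mm outward, clear of the plate. Its pin lies 35 mm to the dock's -x side, 28 mm up. At the pad the spring strut resists with about 5 N at first, falling to 0 at 0.21; let go before that it springs back, beyond it the strut pulls it to the stop and holds it there with about 3 N.
- latch_pad (a point): Centre of the top face of the ribbed black pad, 26 x 24 mm, at the end of the latch's tail, 110 mm from the dock's origin along its -x. Axes turn with the latch (as the dock's at 0). 44 mm above the bench when locked, 17 mm when fully down (27 mm lower): press straight down on it with shut fingertips.
- carrier: Loose aluminium carrier plate, 76 (x) x 130 (y) x 8 mm, with its handle about 0.28 kg (varies), lying in the dock with the same yaw. Origin: centre of the plate's underside; z up. Two round pockets 4 mm deep hold the bushes.
- handle (a point): Centre of the black grip bar of the carrier's bow handle: bar 14 mm thick (x) x 40 mm long (y) x 22 mm high, 43 mm above the plate's underside, so 93 mm above the bench when seated. Take it across its 14 mm, fingers closing along the carrier's x. Axes as the carrier's.
- bush_0: Brass-coloured flanged bush, 28 mm diameter, 26 mm high, 0.04 kg, standing loose in the pocket at the carrier's +y end. Origin: centre of its underside.
- bush_1: Smaller grey flanged bush, 24 mm diameter, 18 mm high, 0.04 kg, standing loose in the pocket at the carrier's -y end. Origin: centre of its underside.
- pocket_0 (a point): Centre of the floor of the larger pocket (30.5 mm diameter), 45 mm from the carrier's origin along its +y, 4 mm above its underside.
- pocket_1 (a point): Centre of the floor of the smaller pocket (26.8 mm diameter), 45 mm from the carrier's origin along its -y, 4 mm above its underside.
- sanding_block: Wooden sanding block 56 x 90 x 26 mm lying on the bench, a bystander. Origin: centre of its underside.
- jar_1: Small white jar with a metal cap, 31 mm diameter, 32 mm high, a bystander. Origin: centre of its underside.
- dial_knob: Black knob, 35 mm diameter, 20 mm high, loose on the bench, a bystander. Origin: centre of its underside.
- sander_rest (a point): Obstacle, always in the same place: middle of the disc sander's tilted white work rest, a plate about 120 x 120 x 17 mm, z 0.15 to 0.22. Its bar and bracket run left from it to about x 0.5, y 0.33 at about z 0.15; behind it (x over 0.6) stand the disc and drum, up to z 0.46, y -0.1 to 0.4. Swing the arm past it close to the robot, at x under about 0.42, and high.

How it is judged (in metres and radians):
On the way, in this order (a step that is already met when the one before it is completed fails the run):
1. the latch is pressed through its detent, fully down, with the carrier still seated in the dock (value of joint latch above 0.32 rad and z of carrier in the frame of dock below 0.056 m and horizontal distance between carrier and dock below 0.008 m), for 0.2 s.
2. the carrier is lifted clear above the dock, level, with both bushes in their pockets (z of carrier in the frame of dock between 0.11 and 0.22 m and horizontal distance between carrier and dock below 0.08 m and angle between carrier's own z axis and vertical below 0.12 rad and horizontal distance between bush_0 and pocket_0 below 0.006 m and horizontal distance between bush_1 and pocket_1 below 0.006 m and z of bush_0 in the frame of carrier between -0.002 and 0.01 m and z of bush_1 in the frame of carrier between -0.002 and 0.01 m), for 0.2 s.
At the end, for the whole second after the job is handed in: Latch down by itself (over 0.32 rad), untouched; carrier held by the fingers alone, 60 to 170 mm above its seat, within 80 mm of straight over the dock, level to 0.12 rad, still (20 mm/s, 0.15 rad/s); each bush within 6 mm of its pocket's middle and raised 6 mm at most (all of step 2 and value of joint latch above 0.32 rad and contact force between the fingers and dock below 0.3 N and contact force between carrier and dock below 0.2 N and contact force between the fingers and carrier above 2 N and linear speed of carrier below 0.02 m/s and angular speed of carrier below 0.15 rad/s); the arm keeps its last pose, push and grip.
It fails at once if the carrier is tipped by more than 20 degrees (angle between carrier's own z axis and vertical above 0.35 rad).
It fails at once if the sanding block, the jar or the knob is moved by more than 30 mm (distance of any of sanding_block, jar_1, dial_knob from where it was at the start of the episode above 0.03 m).
It also fails if it takes over 45 s, if anything falls off the work surface, if the arm or the gripper's body presses on something with over 40 N, if the wrist force passes 120 N, or if a joint passes its speed limit or range.

## Working session

There is one attempt and no reset: what is moved stays moved. The work goes in short steps, Python scripts to look and compute and a tool call to move; the robot and the scene stay as the last step left them, time stands still between calls to the robot, and variables do not carry over. Pictures are saved under pics/ and viewed, at most 10 in all, crops included, and the job is handed in when it is done.

Besides the shell and the picture viewer there is one more tool, called after ">>>" as name(argument=value, ...), one argument or row to a line, values as JSON. play_rows: Moves the arm, as the interface text tells. Its arguments: {"type":"object","properties":{"slide":{"type":"array"},"turn":{"type":"array"},"gripper":{"type":"number"},"squeeze":{"type":"number"}},"required":["slide","turn"]}

```bash
mkdir -p pics; python3 - <<'E'
from rig import readout, imaging
import cv2,numpy as np
print(readout.state())
for n in("top","side"):
    p,d=imaging.camera(n); cv2.imwrite(f"pics/{n}0.png",p[:,:,::-1]); np.savez(f"{n}0.npz",p=p,d=d); print(n,imaging.camera_params(n),(d>0).mean())
E
```

```text
{'time': 0.0, 'joints': array([-7.51088320e+01,  1.51697447e+01,  9.19816478e+01,  9.57793258e-04,
        7.29766688e+01, -2.11430951e+00]), 'joint_vel': array([ 0.0470853 ,  0.09851233,  0.02608816,  0.05791057, -0.0512907 ,
       -0.16792015]), 'joint_torque': array([-2.06426936e-03, -5.15112662e+01, -3.67315507e+01,  1.76541994e-04,
        1.31228281e-02,  1.74099728e-05]), 'ee_pos': array([ 197.22749499, -644.78062015,  229.95141386]), 'tool_rot': array([-1.79872060e+02, -5.63917288e-03,  1.70051898e+01]), 'ft_force': array([-0.51151715, -0.42025212, -0.62519682]), 'ft_torque': array([-0.04265555,  0.04187545, -0.02691086]), 'grip_force': 0.0, 'gripper_width': 85.60244733916399}
top {'fx': 485.478540501785, 'fy': 485.478540501785, 'cx': 313.9249633996454, 'cy': 248.1258982817351, 'rvec': array([ 2.14169374, -2.11597652,  0.19289062]), 'tvec': array([130.83944729, 514.80060214, 993.45706647])} 0.9958561197916667
side {'fx': 564.284055323114, 'fy': 564.284055323114, 'cx': 319.24506881330126, 'cy': 235.57819805477706, 'rvec': array([ 1.96641055, -0.21781956,  0.12174633]), 'tvec': array([-458.81671513,  203.49952913,  865.16977655])} 0.9958756510416666
```

View pics/top0.png

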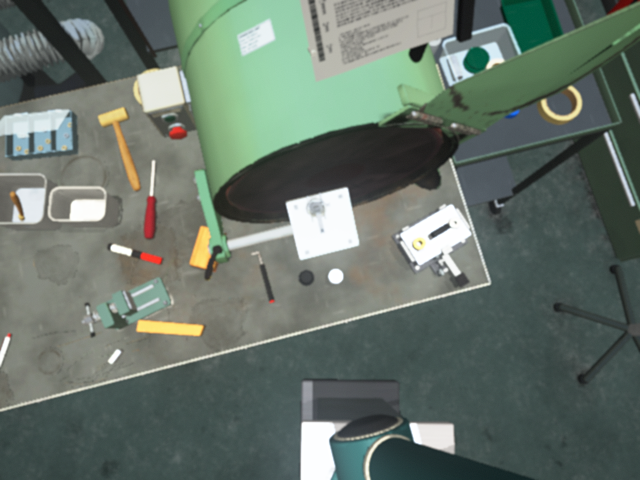

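View pics/side0.png

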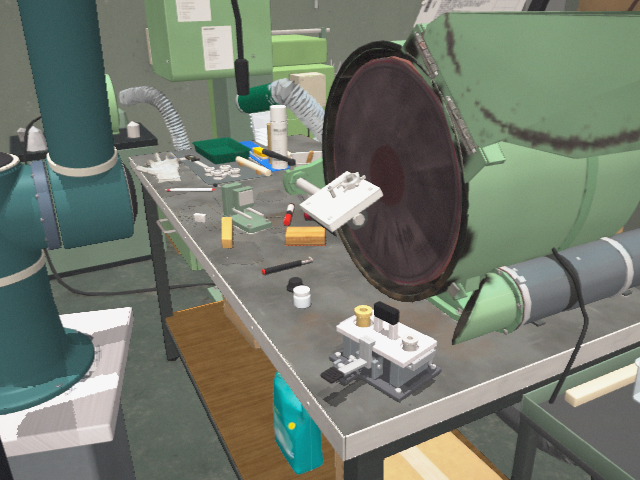

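The top view shows the dock near (435,237) with its latch tail ending at (460,280). In the side view the handle is at (386,313), the pad near (335,373) and the brass bush at (363,315). Next I'll enlarge crops of both.

```bash
cat > h.py <<'E'
import numpy as np,cv2
from rig import imaging
def cam(n):
    c=imaging.camera_params(n); R=cv2.Rodrigues(c["rvec"])[0]; return c,R,c["tvec"]
def pt(n,u,v,d):  # depth point
    c,R,t=cam(n); return R.T@(np.array([(u-c["cx"])/c["fx"],(v-c["cy"])/c["fy"],1])*d-t)
def onz(n,u,v,z):
    c,R,t=cam(n); r=R.T@np.array([(u-c["cx"])/c["fx"],(v-c["cy"])/c["fy"],1]); o=-R.T@t; return o+r*(z-o[2])/r[2]
def cloud(n,p,d,x0,y0,x1,y1):
    c,R,t=cam(n); v,u=np.mgrid[y0:y1,x0:x1]; D=d[y0:y1,x0:x1]
    P=np.stack([(u-c["cx"])/c["fx"]*D,(v-c["cy"])/c["fy"]*D,D],-1)-t
    return P@R
E
python3 - <<'E'
import numpy as np,cv2
from h import *
T=np.load("top0.npz");S=np.load("side0.npz")
a=cv2.resize(T['p'][200:295,385:485],None,fx=4,fy=4,interpolation=cv2.INTER_CUBIC)
b=cv2.resize(S['p'][295:400,315:445],None,fx=3,fy=4,interpolation=cv2.INTER_CUBIC)
im=np.zeros((430,800,3),np.uint8); im[:380,:400]=a; im[:420,405:795]=b
cv2.imwrite("pics/crop.png",im[:,:,::-1])
C=cloud("top",T['p'],T['d'],385,200,485,295); p=T['p'][200:295,385:485]
z=C[...,2]
print(np.histogram(z,bins=np.arange(-10,125,5)))
m=(z>54)&(z<66); r=cv2.minAreaRect(C[m][:,:2].astype(np.float32)); print("plate",r,m.sum())
m=(z>92); print("bar",cv2.minAreaRect(C[m][:,:2].astype(np.float32)),C[m].mean(0))
E
```

```text
(array([  13, 1892, 3102,  521,  160,   13,    8,   22,   99,  144,  123,
         96,  207, 1336,  402,   81,   86,   60,   74,    4,    7,    9,
         83,   45,    0,    0]), array([-10,  -5,   0,   5,  10,  15,  20,  25,  30,  35,  40,  45,  50,
        55,  60,  65,  70,  75,  80,  85,  90,  95, 100, 105, 110, 115,
       120]))
plate ((543.3218994140625, -119.66078186035156), (92.73641967773438, 147.14169311523438), 30.62372398376465) 1835
bar ((445.36383056640625, 4.4249114990234375), (17.115989685058594, 354.7083740234375), 38.396629333496094) [491.38618066 -56.76380052 334.38966061]
```

View pics/crop.png

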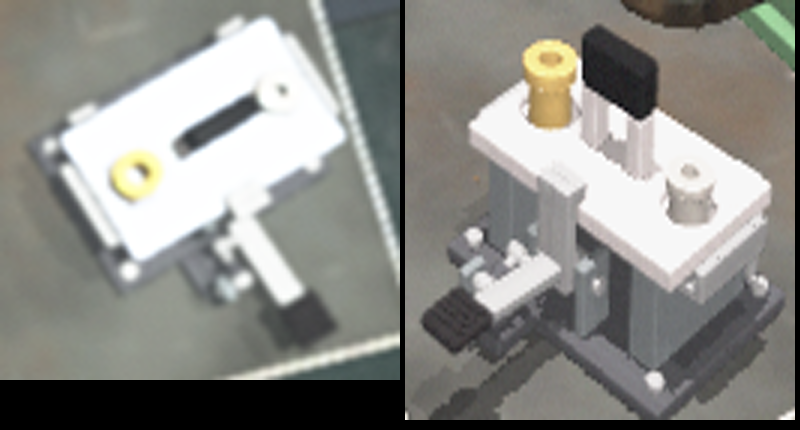

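The crop shows the plate, the brass bush at left (dock +y), the handle bar, the grey bush and the ribbed pad at lower right, so the dock yaw is about +30°. Next I'll measure these from both views.

```bash
python3 - <<'E'
import numpy as np,cv2
from h import *
f=np.float32
def lab(p,C,cond):
    n,l,s,c=cv2.connectedComponentsWithStats(cond.astype(np.uint8)); 
    k=1+np.argmax(s[1:,4]); return l==k
for n,box in (("top",(385,200,485,295)),("side",(315,295,445,400))):
    Q=np.load(n+"0.npz"); x0,y0,x1,y1=box; p=Q['p'][y0:y1,x0:x1].astype(int); C=cloud(n,Q['p'],Q['d'],*box); z=C[...,2]
    br=p.max(2); near=np.hypot(C[...,0]-540,C[...,1]+120)<150
    hsv=cv2.cvtColor(p.astype(np.uint8),cv2.COLOR_RGB2HSV)
    for name,m in (("plate",(z>53)&(z<63)&(br>170)&near),("bar",(z>85)&(z<112)&(br<90)&near),("pad",(z>30)&(z<52)&(br<80)&near),("brass",(hsv[...,1]>110)&(z>60)&(z<90)&near),("brasstop",(hsv[...,1]>110)&(z>74)&(z<90)&near),("greytop",(z>66.5)&(z<76)&near&(hsv[...,1]<100))):
        if m.sum()<4: print(n,name,"none"); continue
        m=lab(p,C,m); P=C[m]; r=cv2.minAreaRect(P[:,:2].astype(f))
        v,u=np.nonzero(m); print(n,name,m.sum(),"rect",np.round(r[0],1),np.round(r[1],1),round(r[2],1),"med",np.round(np.median(P,0),1),"zmax",P[:,2].max().round(1),"px",(u.mean()+x0).round(1),(v.mean()+y0).round(1), "bb",u.min()+x0,u.max()+x0,v.min()+y0,v.max()+y0)
        if n=="top":
            for zz,nm in((58,"plate"),(104,"bar"),(44,"pad"),(80,"brasstop"),(72,"greytop")):
                if nm==name: print("   ray",onz(n,u.mean()+x0,v.mean()+y0,zz).round(1)); h=np.array([onz(n,a+x0,b+y0,zz)[:2] for a,b in zip(u,v)],f); print("   ",cv2.minAreaRect(h))
E
```

```text
top plate 1826 rect [ 547.4 -117.6] [ 84.1 146.4] 30.9 med [ 543.8 -117.5   58.4] zmax 63.0 px 434.1 234.4 bb 400 470 205 265
   ray [ 543.8 -118.3   58. ]
    ((546.7630004882812, -116.81941223144531), (83.74526977539062, 145.74757385253906), 30.938337326049805)
top bar 70 rect [ 542.8 -118.4] [ 7.3 37.3] 31.4 med [ 542.8 -118.4  104.4] zmax 108.5 px 439.5 230.3 bb 431 448 225 236
   ray [ 542.6 -117.8  104. ]
    ((542.448974609375, -117.83403015136719), (7.300765037536621, 40.06935501098633), 31.537099838256836)
top pad 105 rect [ 449.  -175.4] [20.9 23.2] 30.3 med [ 448.7 -175.4   44.6] zmax 49.7 px 460.7 279.9 bb 454 467 274 286
   ray [ 448.8 -175.2   44. ]
    ((448.9591369628906, -175.23243713378906), (21.018720626831055, 22.697683334350586), 30.88507080078125)
top brass none
top brasstop none
top greytop 89 rect [ 567.  -157.5] [22.1 21.7] 46.2 med [ 566.6 -157.9   72. ] zmax 75.4 px 454.1 222.7 bb 449 460 217 228
   ray [ 566.5 -157.8   72. ]
    ((567.0159301757812, -157.54440307617188), (22.082033157348633, 23.293376922607422), 44.85840606689453)
side plate 1987 rect [ 546.5 -119.5] [ 84.4 147.4] 30.9 med [ 542.9 -139.7   57.2] zmax 62.9 px 389.0 339.6 bb 337 436 310 365
side bar 375 rect [ 544.2 -121.7] [16.6 42.6] 33.1 med [ 542.7 -125.9   97.6] zmax 105.1 px 386.1 312.1 bb 374 398 301 323
side pad 222 rect [ 449.3 -178.7] [25.1 24.6] 31.4 med [ 448.7 -180.2   43.3] zmax 45.8 px 331.7 374.7 bb 321 343 367 382
side brass 132 rect [517.2 -91. ] [10.4 23.3] 67.2 med [517.7 -91.8  69.4] zmax 79.8 px 362.6 317.9 bb 355 370 311 324
side brasstop 46 rect [516.9 -91.5] [ 8.9 23.4] 64.9 med [517.1 -93.9  76.7] zmax 79.8 px 362.6 314.5 bb 355 370 311 317
side greytop 161 rect [ 567. -159.] [23.6 24.4] 5.4 med [ 567.1 -161.7   70.8] zmax 73.3 px 409.8 338.7 bb 402 418 333 344
```

>>> play_rows(
  slide=[
    [378, -376, 81],
    [378, -376, 81],
    [378, -376, 81],
    [378, -376, 81],
    [378, -376, 81],
    [378, -376, 81],
    [378, -376, 81],
    [378, -376, 81],
    [378, -376, 81],
    [378, -376, 81],
  ],
  turn=[
    [0, 0, -1.815],
    [0, 0, -1.815],
    [0, 0, -1.815],
    [0, 0, -1.815],
    [0, 0, -1.815],
    [0, 0, -1.815],
    [0, 0, -1.815],
    [0, 0, -1.815],
    [0, 0, -1.815],
    [0, 0, -1.815],
  ],
  gripper=0,
)

```text
time: 1.35
ee_pos: [449.1, -172.4, 149.2]
tool_rot: [-180.0, -0.1, 121.5]
ft_force: [-1.4, -0.1, 0.1]
gripper_width: -0.5
grip_force: 0.0
```

>>> play_rows(
  slide=[
    [0, 0, 30],
    [0, 0, 60],
    [0, 0, 80],
    [0, 0, 90],
    [0, 0, 90],
    [0, 0, 90],
  ],
  turn=[
    [0, 0, 0],
    [0, 0, 0],
    [0, 0, 0],
    [0, 0, 0],
    [0, 0, 0],
    [0, 0, 0],
  ],
)

```text
time: 2.1
ee_pos: [449.7, -175.7, 61.2]
tool_rot: [179.9, 0.1, 121.0]
ft_force: [0.6, 0.1, 0.3]
gripper_width: -0.2
grip_force: 0.0
```

```bash
python3 - <<'E'
from rig import readout, imaging
import cv2,numpy as np
s=readout.state();print(s['time'],s['ee_pos'],s['tool_rot'],s['ft_force'])
p,d=imaging.camera("side"); cv2.imwrite("pics/s1.png",cv2.resize(p[265:405,255:445],None,fx=4,fy=4)[:,:,::-1])
E
```

```text
2.1 [ 449.65422073 -175.71833717   61.15034933] [1.79948893e+02 7.07729862e-02 1.20993725e+02] [0.61695445 0.06832017 0.27207674]
```

View pics/s1.png

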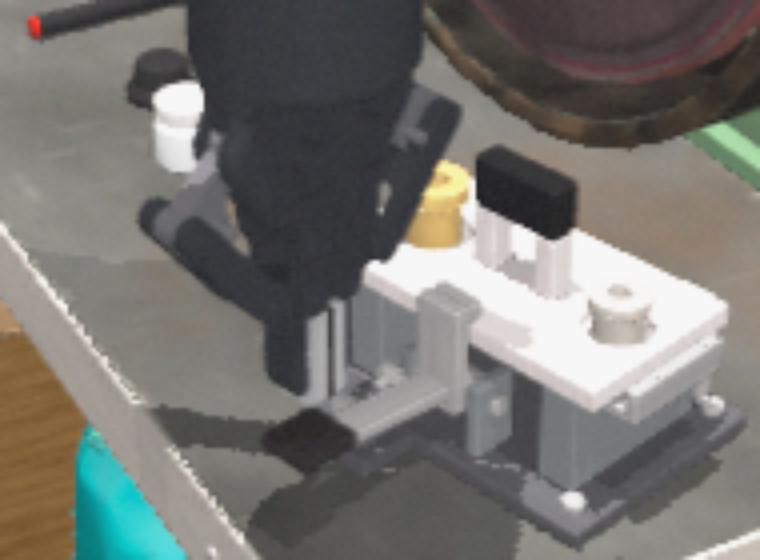

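Shut fingertips stand right over the pad (crop ~(315,400) above pad (310,440)), with the knuckles clear of the handle. Now I'll press down.

>>> play_rows(
  slide=[
    [0, 0, 10],
    [0, 0, 15],
    [0, 0, 20],
    [0, 0, 25],
    [0, 0, 30],
    [0, 0, 34],
    [0, 0, 38],
    [0, 0, 41],
    [0, 0, 43],
    [0, 0, 44],
  ],
  turn=[
    [0, 0, 0],
    [0, 0, 0],
    [0, 0, 0],
    [0, 0, 0],
    [0, 0, 0],
    [0, 0, 0],
    [0, 0, 0],
    [0, 0, 0],
    [0, 0, 0],
    [0, 0, 0],
  ],
)

```text
time: 3.4
ee_pos: [449.5, -175.4, 18.4]
tool_rot: [180.0, -0.0, 121.0]
ft_force: [-7.6, 4.6, 24.2]
gripper_width: 0.2
grip_force: 11.8
```

>>> play_rows(
  slide=[
    [0, 0, 0.5],
    [0, 0, 1],
    [0, 0, 1],
    [0, 0, 1],
  ],
  turn=[
    [0, 0, 0],
    [0, 0, 0],
    [0, 0, 0],
    [0, 0, 0],
  ],
)

```text
time: 3.9
ee_pos: [449.6, -175.3, 18.3]
tool_rot: [180.0, -0.0, 121.0]
ft_force: [-8.6, 4.5, 25.5]
gripper_width: -0.0
grip_force: 13.0
```

>>> play_rows(
  slide=[
    [0, 0, -5],
    [0, 0, -15],
    [0, 0, -45],
    [0, 0, -90],
    [0, 0, -130],
    [0, 0, -130],
    [0, 0, -130],
  ],
  turn=[
    [0, 0, 0],
    [0, 0, 0],
    [0, 0, 0],
    [0, 0, 0],
    [0, 0, 0],
    [0, 0, 0],
    [0, 0, 0],
  ],
)

```text
time: 4.78
ee_pos: [448.5, -175.2, 144.9]
tool_rot: [-180.0, -0.0, 121.0]
ft_force: [0.0, -0.3, -0.3]
gripper_width: -0.0
grip_force: 0.0
```

```bash
python3 - <<'E'
from rig import readout, imaging
import cv2,numpy as np
from h import *
s=readout.state();print(s['time'],s['ee_pos'],s['tool_rot'],s['ft_force'])
p,d=imaging.camera("side"); cv2.imwrite("pics/s2.png",cv2.resize(p[265:405,255:445],None,fx=4,fy=4)[:,:,::-1])
C=cloud("side",p,d,315,295,445,400); q=p[295:400,315:445].max(2); z=C[...,2]
near=np.hypot(C[...,0]-449,C[...,1]+176)<25
m=near&(q<80)&(z>8)&(z<50); print("pad",m.sum(),np.median(C[m],0))
m=(z>85)&(z<107)&(q<90)&(np.hypot(C[...,0]-543,C[...,1]+118)<30); print("bar",cv2.minAreaRect(C[m][:,:2].astype(np.float32)),C[m][:,2].max())
E
```

```text
4.775 [ 448.53718848 -175.22782304  144.8603606 ] [-1.79985280e+02 -2.46742834e-02  1.20991433e+02] [ 0.00503738 -0.30852805 -0.33012392]
pad 269 [ 449.45652781 -179.91931364   15.95786295]
bar ((543.354736328125, -121.81532287597656), (14.497259140014648, 40.16370391845703), 30.413015365600586) 105.15681188604158
```

View pics/s2.png

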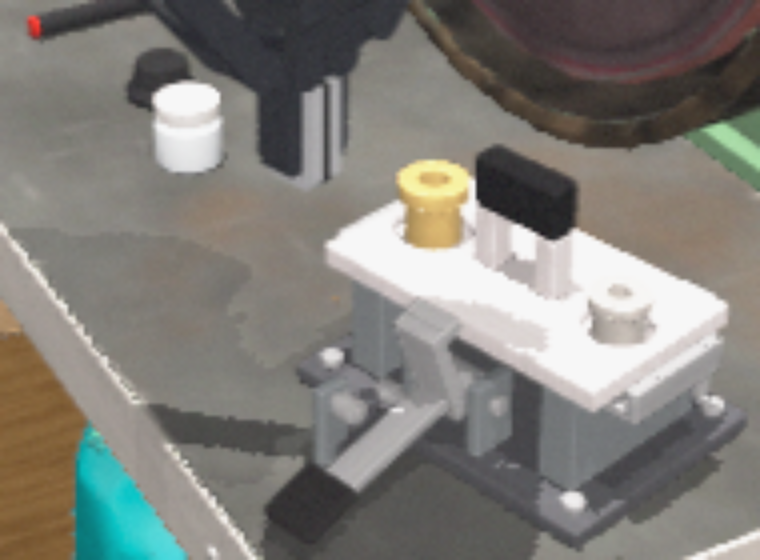

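The latch is held down by itself (pad at crop (310,500), z about 16). The carrier is seated with both bushes in place. Now I'll go over the handle.

>>> play_rows(
  slide=[
    [0, 0, -10],
    [0, 40, -10],
    [0, 80, -10],
    [0, 109.5, -10],
    [0, 109.5, -10],
    [0, 109.5, -10],
  ],
  turn=[
    [0, 0, 0],
    [0, 0, 0],
    [0, 0, 0],
    [0, 0, 0],
    [0, 0, 0],
    [0, 0, 0],
  ],
  gripper=1,
)

```text
time: 5.58
ee_pos: [541.8, -119.0, 154.5]
tool_rot: [-179.9, -0.1, 121.0]
ft_force: [-0.7, 0.6, 0.3]
gripper_width: 85.4
grip_force: 0.0
```

>>> play_rows(
  slide=[
    [0, 0, 20],
    [0, 0, 45],
    [0, 0, 65],
    [0, 0, 75],
    [0, 0, 80],
    [0, 0, 80],
    [0, 0, 80],
  ],
  turn=[
    [0, 0, 0],
    [0, 0, 0],
    [0, 0, 0],
    [0, 0, 0],
    [0, 0, 0],
    [0, 0, 0],
    [0, 0, 0],
  ],
)

```text
time: 6.45
ee_pos: [543.4, -119.2, 76.2]
tool_rot: [179.9, 0.1, 121.0]
ft_force: [-0.1, -0.2, 0.4]
gripper_width: 85.5
grip_force: 0.0
```

```bash
python3 - <<'E'
from rig import readout, imaging
import cv2,numpy as np
s=readout.state();print(s['time'],s['ee_pos'],s['tool_rot'],s['ft_force'],s['gripper_width'])
p,d=imaging.camera("side"); cv2.imwrite("pics/s3.png",cv2.resize(p[265:405,275:465],None,fx=4,fy=4)[:,:,::-1])
E
```

```text
6.45 [ 543.41384284 -119.20979628   76.15669148] [1.7994108e+02 6.0315954e-02 1.2099418e+02] [-0.10776001 -0.17600892  0.41928451] 85.50557083526508
```

View pics/s3.png

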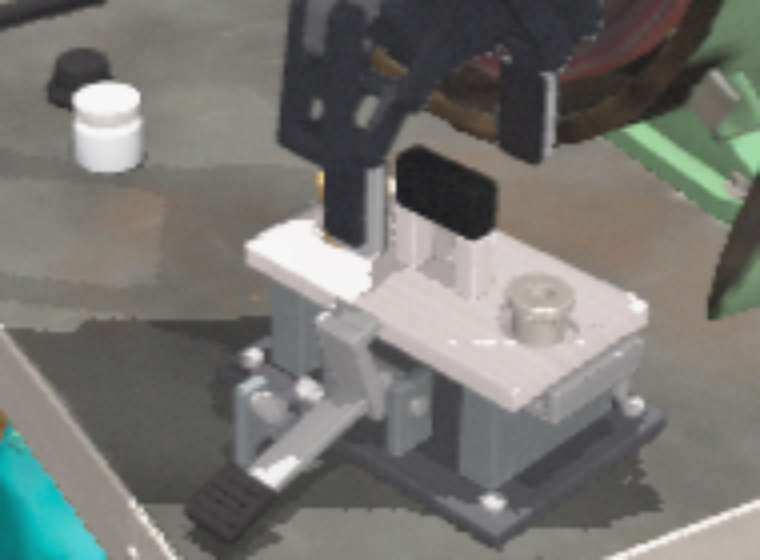

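The fingers straddle the bar ((360,205) and (530,110) in the crop around bar (447,190)). Now I'll close on it.

>>> play_rows(
  slide=[
    [0, 0, 0],
    [0, 0, 0],
    [0, 0, 0],
    [0, 0, 0],
    [0, 0, 0],
    [0, 0, 0],
    [0, 0, 0],
    [0, 0, 0],
  ],
  turn=[
    [0, 0, 0],
    [0, 0, 0],
    [0, 0, 0],
    [0, 0, 0],
    [0, 0, 0],
    [0, 0, 0],
    [0, 0, 0],
    [0, 0, 0],
  ],
  gripper=0,
  squeeze=60,
)

```text
time: 7.5
ee_pos: [542.9, -119.0, 75.4]
tool_rot: [180.0, 0.0, 121.0]
ft_force: [0.8, 1.1, 0.3]
gripper_width: 13.0
grip_force: 58.7
```

>>> play_rows(
  slide=[
    [0, 0, -1],
    [0, 0, -3],
    [0, 0, -6],
    [0, 0, -10],
    [0, 0, -14],
    [0, 0, -19],
    [0, 0, -25],
    [0, 0, -31],
    [0, 0, -37],
    [0, 0, -43],
  ],
  turn=[
    [0, 0, 0],
    [0, 0, 0],
    [0, 0, 0],
    [0, 0, 0],
    [0, 0, 0],
    [0, 0, 0],
    [0, 0, 0],
    [0, 0, 0],
    [0, 0, 0],
    [0, 0, 0],
  ],
)

```text
time: 8.75
ee_pos: [542.8, -119.0, 118.7]
tool_rot: [180.0, 0.0, 121.0]
ft_force: [0.6, 0.6, -2.6]
gripper_width: 13.1
grip_force: 58.5
```

>>> play_rows(
  slide=[
    [0, 0, -7],
    [0, 0, -14],
    [0, 0, -21],
    [0, 0, -28],
    [0, 0, -35],
    [0, 0, -42],
    [0, 0, -48],
    [0, 0, -53],
    [0, 0, -56],
    [0, 0, -57],
  ],
  turn=[
    [0, 0, 0],
    [0, 0, 0],
    [0, 0, 0],
    [0, 0, 0],
    [0, 0, 0],
    [0, 0, 0],
    [0, 0, 0],
    [0, 0, 0],
    [0, 0, 0],
    [0, 0, 0],
  ],
)

```text
time: 10.0
ee_pos: [542.8, -119.0, 175.4]
tool_rot: [180.0, 0.0, 121.0]
ft_force: [-0.3, 0.5, -2.6]
gripper_width: 13.1
grip_force: 58.5
```

>>> play_rows(
  slide=[
    [0, 0, 0],
    [0, 0, 0],
    [0, 0, 0],
    [0, 0, 0],
    [0, 0, 0],
    [0, 0, 0],
  ],
  turn=[
    [0, 0, 0],
    [0, 0, 0],
    [0, 0, 0],
    [0, 0, 0],
    [0, 0, 0],
    [0, 0, 0],
  ],
)

```text
time: 10.75
ee_pos: [542.8, -119.0, 175.3]
tool_rot: [180.0, 0.0, 121.0]
ft_force: [-0.3, -0.4, -3.0]
gripper_width: 13.2
grip_force: 58.5
```

```bash
python3 - <<'E'
from rig import readout, imaging
import cv2,numpy as np
from h import *
s=readout.state();print(s['time'],s['ee_pos'],s['tool_rot'],s['ft_force'],s['gripper_width'],abs(s['joint_vel']).max())
p,d=imaging.camera("side"); cv2.imwrite("pics/s4.png",cv2.resize(p[225:405,275:465],None,fx=3.3,fy=3.3)[:,:,::-1])
C=cloud("side",p,d,315,235,455,345); z=C[...,2]; q=p[235:345,315:455].min(2)
m=(z>145)&(z<170)&(q>150)&(np.hypot(C[...,0]-543,C[...,1]+120)<85)
P=C[m]; A=np.c_[P[:,:2]-P[:,:2].mean(0),np.ones(len(P))]; k=np.linalg.lstsq(A,P[:,2],rcond=None)[0]; print(m.sum(),k)
E
```

```text
10.75 [ 542.78540241 -118.98236085  175.28376155] [1.79998599e+02 1.08070784e-03 1.20996489e+02] [-0.33521266 -0.40379332 -2.97664832] 13.17847424051382 0.2154195023027417
2223 [3.06179492e-02 2.67778232e-02 1.56916632e+02]
```

View pics/s4.png

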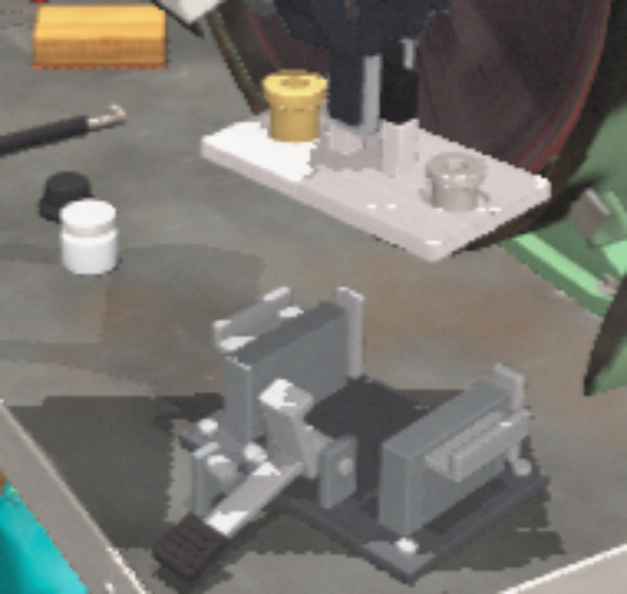

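The carrier is about 100 mm up and level, with both bushes in their pockets ((295,105) and (455,180)). The latch is still down at (185,545).

```bash
python3 -c "
from rig import ticket
print(ticket.finish_job())"
```

```text
the job is handed in; nothing more can be done
None
```

I pressed the latch down and its detent holds it by itself. The carrier is gripped by its handle about 100 mm above its seat, still and level with both bushes in their pockets, and the job is handed in; no verdict was returned.

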